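# Uncover the tube viewer and hold its shutter half open

### The arm

A 6-joint arm with a two-finger parallel gripper is mounted at the origin on the work surface. World frame = base frame: x ahead of the robot, y to its left, z up, the work surface at z = 0. Lengths are in mm, angles in rad, forces in N, time in s.
With the tool pointing down it reaches from about 225 to 725 mm from the base axis. Payload 3.1 kg.
Tool frame: the origin (TCP) lies where the fingers leave the gripper's body, on its centre line; the fingertips stand 73 mm ahead of it and the grasp point (between the pads) lies 54 mm ahead of it; z points along the fingers, y is the direction in which the jaws open and shut (so a half turn about z gives the same grasp; the last joint's range is limited). The gripper opens to 85 mm and grips with 20 to 120 N. Pads are 22 mm wide; open, the fingers measure 114 mm over their backs; the gripper's body (76 mm by 85 mm) begins 54 mm behind the grasp point. The pads swing forward as they close: fully open they stand 13 mm farther back than shut.
Start: joints at [-1.239, 0.048, 0.099, 1.622, 0, 1.443], TCP at [232.963, -470.474, 303.912] pointing down, gripper open.
Joint ranges: [-2.91, 2.91], [-0.99, 1.94], [-1.21, 1.42], [-2.12, 2.29], [-1.49, 1.47], [-3.14, 3.14]. Speed limits (rad/s): [2.79, 2.79, 3.14, 3.14, 3.14, 3.14].

### API

Orientations are given as [roll, pitch, yaw] about the fixed x, y, z axes, in that order (R = Rz(yaw) Ry(pitch) Rx(roll)).
In Python, from workcell import arm, imaging gives the robot as it stands. The module is installed in compiled form; this text tells all that it offers.
- The arm moves only by the tool move_arm, never from a script. Its argument "commands" is a list of rows, each a list of 3 entries, a list of its own where there are three numbers: the turn, a rotation vector about the tool's x, y, z in degrees, then the shift along the tool's x, y, z in cm, then the gripper's target within -1 to 1 (fully open at 1, half-way at 0, shut at -1). In form: [[[wx, wy, wz], [dx, dy, dz], gripper], ...]. A call has 1 to 20 rows; each row is the pose to reach, as a shift and turn from the pose commanded when the call began, along the tool's axes at that moment; what a row does not reach only later rows make up. A row lasts 1/8 s, in which the tool goes at most 62.5 mm and 10.7 degrees, less where a joint would pass 70% of its speed; a pose out of reach is approached as far as the arm can. A call with a gripper value outside its range is refused whole. The fingers move at their own pace and stop on an object; the grip force is fixed at half the most. Time passes only in rows, so rows that repeat a pose let the fingers close. It gives the time, the measured TCP pose, the force and the opening at its end, in the units of the state.
- arm.observe(): the state, without advancing time (a new reading comes with each control period).
- imaging.read_camera(name): name is "scene" or "side" or "wrist"; returns a dict with "img" (480x640x3 uint8, red, green, blue), "z_map" (480x640 float32, mm along the optical axis (not along the pixel's ray), 0 where there is no reading), "mtx" (3x3 intrinsics, pixels), "world_from_camera" (4x4, takes a point from camera to world coordinates). Camera axes: x right, y up, looking along -z (the intrinsics and any distortion apply to the point x, -y, -z); pixel columns grow to the right and rows downward; lengths in mm; the calibration is good to about 2 mm. A picture is of the moment at which its call begins.
- arm.finish_job(): hands the job in, once; it reports no verdict.
The state is a dict: "t": time; "joints": joint angles; "dq": joint speeds; "joint_torque": joint torques, N m; "position": TCP position; "ee_rot": TCP orientation; "ft_force": force on the tool from outside, world axes, zero at the start; "wrist_torque": the same for the moment, N m; "grip_width": finger opening in mm.
Only numpy, scipy, OpenCV 4.12 (cv2) and the standard library are available. Lean on these libraries where they do the work, as an engineer would, in place of code of your own. Each camera call takes 0.05 s, during which the arm holds its last target.

### The job

Lift the blue dust cover off the white tube viewer and set it down gently, right way up and flat on the floor of the aluminium tray, then let go of it. Then take the red tab of the sprung shutter, slide it open to half travel (white line on the tab at the yellow line) and hold it still there: finish while still holding it, do not let go. Leave the other things on the bench where they are.

Things in the scene. Friction and masses are not known exactly. Their poses are not given: they have to be found in the camera images.
- viewer: white tube viewer, 180 (x) x 240 (y) mm, fixed to the table; origin at the centre of its underside, z up. Flat deck 90 mm above the table, with a grey raised track 64 (x) x 130 (y) x 8 mm centred on it, carrying the shutter over a lit window. A yellow line along x, 3 mm to the -y side of the centre, marks half travel; black ticks mark both ends
- cover: loose blue dust cover over track and shutter: upside-down tub 76 (x) x 142 (y) x 53 mm tall, 3 mm walls, 0.11-0.23 kg; white grip ridge on top 45 (x) x 14 (y) x 30 mm tall. Origin at the centre of its open rim, z up. Starts with its rim on the viewer's deck, axes along the viewer's, 3 mm play round the track. The shutter tab inside stands 46 mm over the deck: lift straight up 60 mm or more
- cover_grip (a point): point in the middle of the cover's white grip ridge, 71 mm above the cover's rim (18 mm above its flat top, 12 mm below the ridge's top)
- tray: aluminium parking tray fixed to the table, 130 (x) x 190 (y) x 18 mm tall, walls and floor 5 mm thick; origin at the centre of its underside, z up; the cover fits in with its long side along the tray's y
- shutter_tab (a point): point in the red upright tab of the shutter, centred in x and y, 13 mm below the tab's top and 21 mm above the black shutter plate it stands on; the tab is 30 (viewer x) x 12 (viewer y) x 34 mm tall, its top 46 mm above the viewer's deck. White line across its top and on the plate beside it, to set against the yellow line
- shutter (a joint): travel of the shutter along the viewer's +y axis, m: 0 shut (sprung home), 0.06 fully open, half travel 0.03. A spring pushes it back: about 4 N at 0, 8 N at half, 12 N fully open; it springs home if let go
- rack_red: loose blue tube rack 48 x 153 mm, about 105 mm tall, full of rust-red capped tubes (one solid piece); origin at the centre of its underside. Not part of the job
- rack_purple: loose blue tube rack 69 x 69 mm, about 105 mm tall, with purple capped tubes (one solid piece); origin at the centre of its underside. Not part of the job
- reagent: loose reagent bottle, 44 mm diameter, 85 mm tall, blue cap; origin at the centre of its underside. Not part of the job
- jar: loose specimen jar, 56 mm diameter, 60 mm tall, orange cap; origin at the centre of its underside. Not part of the job
- tip_box: loose pipette tip box, clear with yellow lid, 77 x 107 x 57 mm; origin at the centre of its underside. Not part of the job
- timer: loose grey bench timer, 50 x 65 x 22 mm; origin at the centre of its underside. Not part of the job
- slide_box: loose cardboard slide box, 50 x 85 x 32 mm; origin at the centre of its underside. Not part of the job
There are look-alikes about, which are no part of the job. What is shaped like the cover but turquoise is not meant.

How it is judged:
By the outcome, as a careful person would: the job done as asked, in the order asked, and still so for the second after the job is handed in, while the arm keeps its last pose, push and grip.
It also fails if it takes over 51 s, if anything falls off the work surface, if the arm or the gripper's body presses on something with over 40 N, if the wrist force passes 120 N, or if a joint passes its speed limit or range.

## Working session

There is one attempt and no reset: what is moved stays moved. The work goes in short steps, Python scripts to look and compute and a tool call to move; the robot and the scene stay as the last step left them, time stands still between calls to the robot, and variables do not carry over. Pictures are saved under pics/ and viewed, and the job is handed in when it is done.

Besides the shell and the picture viewer there is one more tool, called after "Emit:" as a command line: name --argument value ..., lists and objects as JSON in quotes. move_arm: Moves the arm, as the interface text tells. Its arguments: {"type":"object","properties":{"commands":{"type":"array"}},"required":["commands"]}

```bash
mkdir -p pics; cat > h.py <<'E'
import numpy as np, cv2
from workcell import arm, imaging
def snap(name,tag):
    d=imaging.read_camera(name); np.savez(f'pics/{tag}.npz',**d)
    cv2.imwrite(f'pics/{tag}.png',d['img'][:,:,::-1]); return d
def cloud(d):
    K=d['mtx'];z=d['z_map'];v,u=np.mgrid[0:480,0:640]
    x=(u-K[0,2])/K[0,0]*z; y=(v-K[1,2])/K[1,1]*z
    P=np.stack([x,-y,-z,np.ones_like(z)],-1)@d['world_from_camera'].T
    P=P[...,:3]; P[z<=0]=np.nan; return P
E
python3 - <<'E'
from h import *
for n in ("scene","side","wrist"):
    d=snap(n,n+"0"); print(n,d.keys(),d['mtx'].tolist(),d['world_from_camera'].round(2).tolist())
print(arm.observe())
E
```

```text
scene dict_keys(['img', 'z_map', 'mtx', 'world_from_camera']) [[439.2415962665935, 0.0, 328.52998886919397], [0.0, 439.2415962665935, 241.10326411828927], [0.0, 0.0, 1.0]] [[0.11, -0.75, 0.65, 1241.32], [0.99, 0.08, -0.09, -222.89], [0.01, 0.66, 0.75, 991.84], [0.0, 0.0, 0.0, 1.0]]
side dict_keys(['img', 'z_map', 'mtx', 'world_from_camera']) [[611.124134746925, 0.0, 325.11959879264134], [0.0, 611.124134746925, 247.24567114395032], [0.0, 0.0, 1.0]] [[-0.96, 0.15, -0.24, 205.86], [-0.28, -0.46, 0.84, 931.96], [0.02, 0.88, 0.48, 709.88], [0.0, 0.0, 0.0, 1.0]]
wrist dict_keys(['img', 'z_map', 'mtx', 'world_from_camera']) [[411.0361409218962, 0.0, 315.79770436222907], [0.0, 411.0361409218962, 251.70029098940276], [0.0, 0.0, 1.0]] [[0.44, 0.86, 0.25, 295.52], [-0.9, 0.43, 0.12, -440.22], [-0.0, -0.27, 0.96, 371.89], [0.0, 0.0, 0.0, 1.0]]
{'t': 0.15, 'joints': array([-1.23877942e+00,  4.85814623e-02,  9.79436658e-02,  1.62203109e+00,
        3.59383599e-06,  1.44298093e+00]), 'dq': array([-9.68807721e-05, -3.42402897e-03,  3.92757326e-03, -1.26381572e-03,
       -6.27113571e-04, -8.81046281e-04]), 'joint_torque': array([ 1.51109878e-03, -3.39259064e+01,  3.20424128e+01,  1.53451221e-02,
       -1.86647098e-04,  5.16335859e-06]), 'position': array([ 232.85856615, -470.13451322,  302.97847725]), 'ee_rot': array([-3.13973583e+00, -2.42255087e-04,  4.59832081e-01]), 'ft_force': array([-0.44461263, -0.67476411, -0.41178312]), 'wrist_torque': array([-0.01533167,  0.02883566,  0.0282843 ]), 'grip_width': 85.63056767284156}
```

View pics/scene0.png

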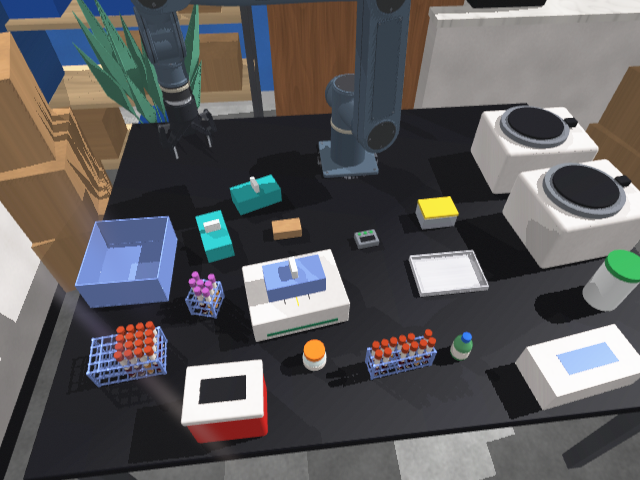

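View pics/side0.png

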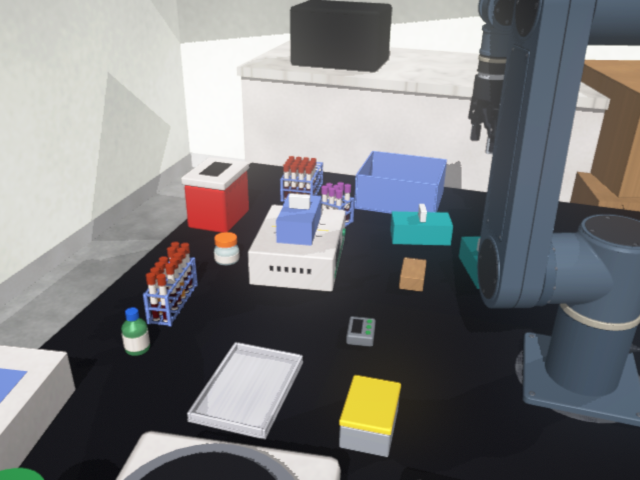

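View pics/wrist0.png

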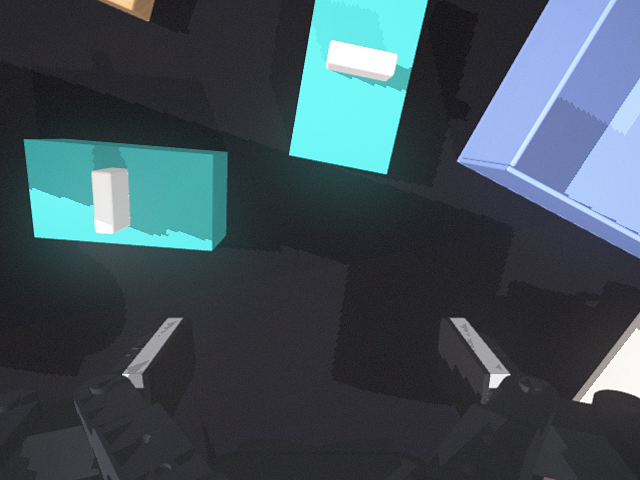

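The blue cover is the tub on the white viewer, at scene pixel (294,275) and side pixel (299,218). The turquoise tubs at scene (256,193) and (215,235) are look-alikes. They sit on the bench rather than on the viewer, and are the wrong colour. The tray is at scene (448,272). Next I'll confirm in an enlarged crop and measure.

```bash
cat > m.py <<'E'
from h import *
def rect(P,m,name):
    Q=P[m]; Q=Q[~np.isnan(Q).any(1)]
    r=cv2.minAreaRect(Q[:,:2].astype(np.float32))
    print(name,len(Q),'ctr',np.round(r[0],1),'size',np.round(r[1],1),'ang',round(r[2],2),'z',np.percentile(Q[:,2],[5,50,95]).round(1))
    return r
E
python3 - <<'E'
from m import *
for n in ("scene","side"):
    d=dict(np.load(f'pics/{n}0.npz')); P=cloud(d); I=d['img'].astype(int); hsv=cv2.cvtColor(d['img'],cv2.COLOR_RGB2HSV)
    Z=P[...,2]; X=P[...,0];Y=P[...,1]
    v,u=np.mgrid[0:480,0:640]
    box=(u>235)&(u<360)&(v>240)&(v<345) if n=="scene" else (u>245)&(u<350)&(v>190)&(v<290)
    blue=(hsv[...,0]>105)&(hsv[...,0]<128)&(hsv[...,1]>80)
    rect(P,box&blue&(abs(Z-143)<6),n+' covertop')
    rect(P,box&(abs(Z-90)<6),n+' deck')
    rect(P,box&(Z>167)&(Z<180),n+' ridge top')
    box=(u>400)&(u<495)&(v>240)&(v<305) if n=="scene" else (u>180)&(u<310)&(v>335)&(v<440)
    rect(P,box&(Z>12)&(Z<24),n+' trayrim')
    rect(P,box&(Z>2.5)&(Z<9)&(hsv[...,2]>110),n+' trayfloor')
    c=d['img'][225:350,230:365] if n=="scene" else d['img'][180:300,235:360]
    cv2.imwrite(f'pics/crop_{n}.png',cv2.resize(c,None,fx=4.5,fy=4.5,interpolation=cv2.INTER_CUBIC)[:,:,::-1])
E
```

```text
scene covertop 1398 ctr [ 597.2 -223.5] size [ 80.2 141.6] ang 8.85 z [139.1 142.  144.7]
scene deck 3508 ctr [ 597.9 -223.9] size [184.3 240.1] ang 8.55 z [86.1 89.  92. ]
scene ridge top 101 ctr [ 598.  -223.4] size [46.6 14.2] ang 8.45 z [168.4 172.2 175.1]
scene trayrim 449 ctr [545.3 205.3] size [134.6 190.8] ang 0.08 z [12.7 16.1 19.4]
scene trayfloor 1717 ctr [540.5 204.3] size [188.5 144.5] ang 89.64 z [2.7 4.6 7.7]
side covertop 731 ctr [ 592.  -223.6] size [ 76.9 150. ] ang 9.32 z [138.7 143.  144.9]
side deck 2820 ctr [ 599.6 -278.7] size [180.2 359.2] ang 8.5 z [86.7 90.  92.7]
side ridge top 103 ctr [ 591.5 -221.2] size [44.6 19.7] ang 8.5 z [167.6 171.8 174.7]
side trayrim 1308 ctr [539. 206.] size [132.  194.7] ang 0.19 z [12.7 17.1 19.8]
side trayfloor 5112 ctr [542.9 198. ] size [139.3 211.9] ang 0.9 z [3.4 5.5 7.8]
```

```bash
python3 -c "
import cv2,numpy as np
a=cv2.imread('pics/crop_scene.png');b=cv2.imread('pics/crop_side.png');a=cv2.resize(a,(400,370));b=cv2.resize(b,(400,370));cv2.imwrite('pics/crops.png',np.hstack([a,b]))"
```

```text
(no output)
```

View pics/crops.png

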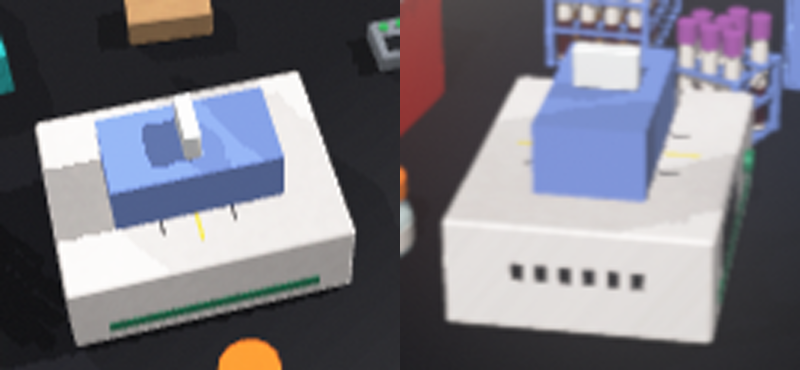

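Confirmed: the crop shows the blue cover on the white viewer, with the yellow line between two black ticks beside it. Heights and sizes match the description: top 142, ridge 172, deck 90, 76x142. The two cameras disagree by about 6 mm in x, so I'll move above it and measure with the wrist camera.

```bash
cat >> h.py <<'E'
from scipy.spatial.transform import Rotation as R
def go(p,yaw_deg):
    s=arm.observe(); R0=R.from_euler('xyz',s['ee_rot']); Rt=R.from_euler('xyz',[180,0,yaw_deg],degrees=True)
    print('t',round(s['t'],2),'pos',s['position'].round(1),'rot',np.degrees(s['ee_rot']).round(2),'w',round(s['grip_width'],1),'F',s['ft_force'].round(1))
    print('turn deg',np.degrees((R0.inv()*Rt).as_rotvec()).round(2),'shift cm',(R0.inv().apply(np.array(p)-s['position'])/10).round(3))
E
python3 - <<'E'
from h import *
go([590,-223,320],188.5)
E
```

```text
t 0.15 pos [ 232.9 -470.1  303. ] rot [-1.7989e+02 -1.0000e-02  2.6350e+01] w 85.6 F [-0.4 -0.7 -0.4]
turn deg [-0.0000e+00 -1.5000e-01 -1.6215e+02] shift cm [42.973 -6.3   -1.68 ]
```

Emit:
move_arm --commands '[[[0,0,-5],[1,-0.1,-0.8],1],[[0,0,-14],[3,-0.4,-1.7],1],[[0,0,-24],[6,-0.9,-1.7],1],[[0,0,-34],[9,-1.3,-1.7],1],[[0,0,-44],[12,-1.8,-1.7],1],[[0,0,-54],[15,-2.2,-1.7],1],[[0,0,-64],[18,-2.6,-1.7],1],[[0,0,-74],[21,-3.1,-1.7],1],[[0,0,-84],[24,-3.5,-1.7],1],[[0,0,-94],[27,-4,-1.7],1],[[0,0,-104],[30,-4.4,-1.7],1],[[0,0,-114],[33,-4.8,-1.7],1],[[0,0,-124],[36,-5.3,-1.7],1],[[0,0,-134],[38.5,-5.6,-1.7],1],[[0,0,-144],[40.5,-5.9,-1.7],1],[[0,0,-153],[42,-6.1,-1.7],1],[[0,0,-160],[42.8,-6.3,-1.7],1],[[0,0,-162.1],[43,-6.3,-1.7],1],[[0,0,-162.1],[43,-6.3,-1.7],1],[[0,0,-162.1],[43,-6.3,-1.7],1]]'

```text
t: 2.65
position: [590.0, -223.5, 320.9]
ee_rot: [-3.142, -0.0, -2.996]
ft_force: [0.2, -0.6, 0.1]
grip_width: 85.5
```

```bash
python3 - <<'E'
from m import *
d=snap("wrist","wrist1"); P=cloud(d); I=d['img']; hsv=cv2.cvtColor(I,cv2.COLOR_RGB2HSV); Z=P[...,2]
blue=(hsv[...,0]>105)&(hsv[...,0]<128)&(hsv[...,1]>60)
rect(P,blue&(abs(Z-143)<6),'top')
rect(P,(Z>168)&(Z<180)&(np.hypot(P[...,0]-594,P[...,1]+223)<40),'ridge')
rect(P,(abs(Z-90)<4)&(np.hypot(P[...,0]-594,P[...,1]+223)<170),'deck')
go([594,-223,320],188.5)
E
```

```text
top 24098 ctr [ 595.8 -224.5] size [ 76.9 142.5] ang 8.68 z [140.9 142.  143.1]
ridge 1892 ctr [ 595.  -224.5] size [44.3 14. ] ang 8.81 z [170.3 171.9 172.9]
deck 43375 ctr [ 594.8 -225.7] size [179.2 239.1] ang 8.68 z [87.7 89.  90.2]
t 2.7 pos [ 590.  -223.5  320.9] rot [-1.8000e+02 -1.0000e-02 -1.7163e+02] w 85.3 F [-0.7  1.   0.4]
turn deg [-0.   -0.01 -0.13] shift cm [-0.399 -0.007  0.094]
```

View pics/wrist1.png

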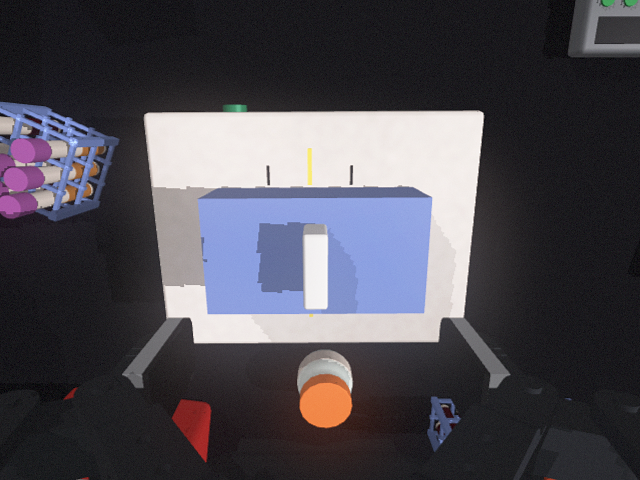

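The wrist picture shows the blue cover with its ridge at (315,268), the yellow line at (310,167) and ticks at (268,175) and (351,175). Sizes match (77x142, ridge 44x14, deck 179x239), yaw about 8.7°. I'll descend so the fingertips stop about 6 mm above the cover's flat top.

```bash
python3 - <<'E'
from h import *
go([595.2,-224.3,222],188.7)
E
```

```text
t 2.7 pos [ 590.  -223.5  320.9] rot [-1.8000e+02 -1.0000e-02 -1.7163e+02] w 85.3 F [-0.7  1.   0.4]
turn deg [-0.   -0.01 -0.33] shift cm [-0.5   -0.153  9.894]
```

Emit:
move_arm --commands '[[[0,0,-0.3],[-0.5,-0.15,1.5],1],[[0,0,-0.3],[-0.5,-0.15,4],1],[[0,0,-0.3],[-0.5,-0.15,6.5],1],[[0,0,-0.3],[-0.5,-0.15,8.5],1],[[0,0,-0.3],[-0.5,-0.15,9.5],1],[[0,0,-0.3],[-0.5,-0.15,9.9],1],[[0,0,-0.3],[-0.5,-0.15,9.9],1]]'

```text
t: 3.58
position: [595.7, -224.1, 222.2]
ee_rot: [-3.141, 0.0, -2.989]
ft_force: [-0.0, 0.1, 0.7]
grip_width: 85.1
```

```bash
python3 - <<'E'
from h import *
d=snap("wrist","wrist2")
go([595.2,-224.3,222],188.7)
E
```

```text
t 3.62 pos [ 595.8 -224.2  222.7] rot [-1.7995e+02  7.0000e-02 -1.7126e+02] w 85.5 F [ 0.  -0.3  0.6]
turn deg [-0.05  0.07  0.04] shift cm [ 0.066 -0.002  0.072]
```

View pics/wrist2.png

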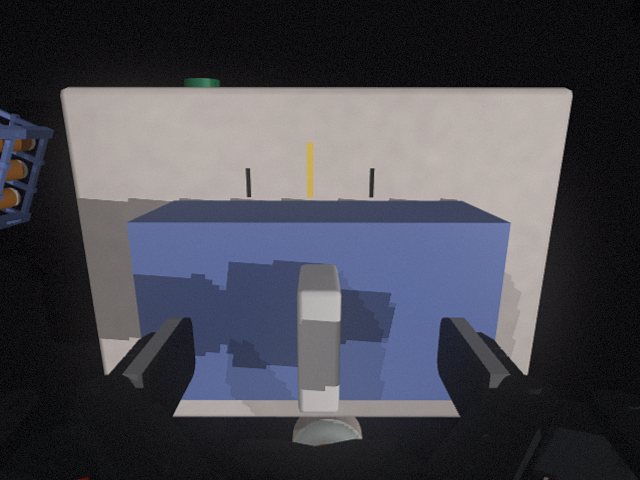

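The ridge (columns 298–340) is centred between the fingers (192 to 438) and square to them. Closing now.

Emit:
move_arm --commands '[[[0,0,0],[0,0,0],0.3],[[0,0,0],[0,0,0],0],[[0,0,0],[0,0,0],-0.3],[[0,0,0],[0,0,0],-0.6],[[0,0,0],[0,0,0],-1],[[0,0,0],[0,0,0],-1],[[0,0,0],[0,0,0],-1],[[0,0,0],[0,0,0],-1]]'

```text
t: 4.62
position: [595.6, -224.0, 222.1]
ee_rot: [-3.141, 0.0, -2.989]
ft_force: [0.5, 0.2, 1.5]
grip_width: 13.3
```

Width is 13.3 mm, so the ridge is held. Lifting straight up.

Emit:
move_arm --commands '[[[0,0,0],[0,0,-0.3],-1],[[0,0,0],[0,0,-1],-1],[[0,0,0],[0,0,-2],-1],[[0,0,0],[0,0,-3.2],-1],[[0,0,0],[0,0,-4.6],-1],[[0,0,0],[0,0,-6],-1],[[0,0,0],[0,0,-7.5],-1],[[0,0,0],[0,0,-9],-1],[[0,0,0],[0,0,-10.2],-1],[[0,0,0],[0,0,-11],-1],[[0,0,0],[0,0,-11.2],-1]]'

```text
t: 6.0
position: [595.7, -224.1, 334.6]
ee_rot: [-3.141, 0.001, -2.989]
ft_force: [-0.0, -0.4, -0.7]
grip_width: 12.8
```

```bash
python3 - <<'E'
from m import *
a=snap("side","side3"); b=snap("scene","scene3")
cv2.imwrite('pics/m3.png',np.hstack([cv2.resize(a['img'][100:320,180:400],(400,400)),cv2.resize(b['img'][190:370,210:390],(400,400))])[:,:,::-1])
for n,d in (('side',a),('scene',b)):
  P=cloud(d); hsv=cv2.cvtColor(d['img'],cv2.COLOR_RGB2HSV);Z=P[...,2]
  blue=(hsv[...,0]>105)&(hsv[...,0]<128)&(hsv[...,1]>60)&(np.hypot(P[...,0]-595,P[...,1]+224)<110)
  rect(P,blue&(Z>245)&(Z<266),n+' top'); print(np.nanmin(Z[blue&(Z>150)]))
go([540,205,333],180)
E
```

```text
side top 799 ctr [ 592.2 -221.3] size [ 76.5 148.9] ang 8.52 z [246.9 255.2 257. ]
200.76448183096096
scene top 1529 ctr [ 598.3 -224. ] size [ 79. 142.] ang 8.71 z [249.2 254.2 256.4]
202.52985573477963
t 6.1 pos [ 595.6 -224.   333.8] rot [ 1.7999e+02 -1.0000e-02 -1.7126e+02] w 12.6 F [-0.5  0.6 -1.2]
turn deg [ 0.01 -0.01  8.74] shift cm [-1.03  43.242  0.086]
```

View pics/m3.png

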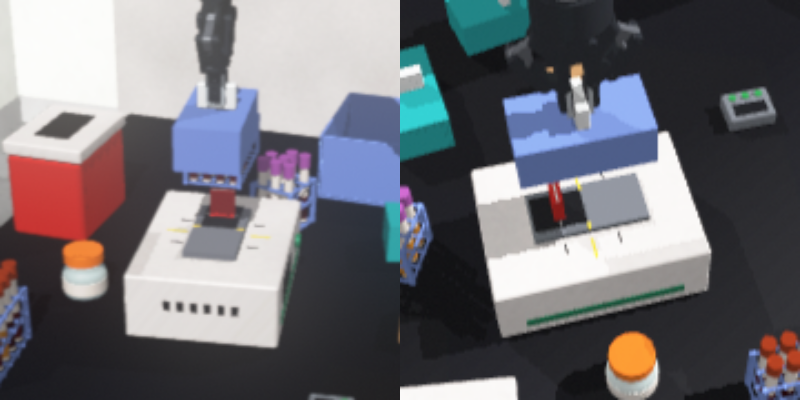

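The cover is held level (top at 255). Underneath, the red tab is at the −y end of the track, so the shutter is shut and viewer +y points roughly along world +y. With the camera biases taken from the held cover, both cameras put the tray centre at about (542.6, 204.7) with yaw near 0. I'll carry the cover over.

Emit:
move_arm --commands '[[[0,0,0.2],[0,0.6,0],-1],[[0,0,0.6],[-0.1,2,0],-1],[[0,0,1],[-0.1,4.4,0],-1],[[0,0,1.5],[-0.2,7.4,0],-1],[[0,0,2.2],[-0.2,10.8,0],-1],[[0,0,2.9],[-0.3,14.4,0],-1],[[0,0,3.6],[-0.4,18,0],-1],[[0,0,4.3],[-0.5,21.6,0],-1],[[0,0,5],[-0.5,25.2,0],-1],[[0,0,5.8],[-0.6,28.8,0],-1],[[0,0,6.5],[-0.7,32.4,0],-1],[[0,0,7.2],[-0.7,35.8,0],-1],[[0,0,7.8],[-0.8,38.8,0],-1],[[0,0,8.2],[-0.9,41,0],-1],[[0,0,8.5],[-1.1,42.5,0],-1],[[0,0,8.6],[-1.25,43.2,0],-1],[[0,0,8.6],[-1.25,43.2,0],-1],[[0,0,8.6],[-1.25,43.2,0],-1]]'

```text
t: 8.35
position: [542.3, 204.3, 333.9]
ee_rot: [-3.141, -0.0, -3.14]
ft_force: [0.2, 0.0, -1.2]
grip_width: 12.5
```

```bash
python3 - <<'E'
from m import *
a=snap("side","side4"); b=snap("scene","scene4"); c=snap("wrist","wrist4")
cv2.imwrite('pics/m4.png',np.hstack([cv2.resize(x['img'],(266,200)) if 0 else x['img'][::2,::2] for x in (a,b)])[:,:,::-1])
for n,d in (('side',a),('scene',b)):
  P=cloud(d); hsv=cv2.cvtColor(d['img'],cv2.COLOR_RGB2HSV);Z=P[...,2]
  near=(np.hypot(P[...,0]-542,P[...,1]-205)<130)
  rect(P,near&(hsv[...,0]>105)&(hsv[...,0]<128)&(hsv[...,1]>60)&(Z>245)&(Z<266),n+' top')
  rect(P,near&(Z>12)&(Z<22),n+' tray rim')
go([542.6,204.7,160],180.1)
E
```

```text
side top 2256 ctr [540.3 203.9] size [146.4  78.1] ang 89.97 z [247.2 255.  256.4]
side tray rim 1294 ctr [539.1 204.8] size [131.6 196.6] ang 0.78 z [12.6 17.1 19.9]
scene top 1262 ctr [545.5 203.4] size [ 79.8 144.2] ang 0.04 z [248.  253.7 256.1]
scene tray rim 433 ctr [544.1 205.4] size [190.9 134.4] ang 89.98 z [12.7 16.  19.8]
t 8.5 pos [542.4 204.3 334. ] rot [-179.99    0.   -179.92] w 13.0 F [-0.5  0.8 -1. ]
turn deg [-0.01  0.   -0.02] shift cm [-0.023  0.046 17.397]
```

View pics/m4.png

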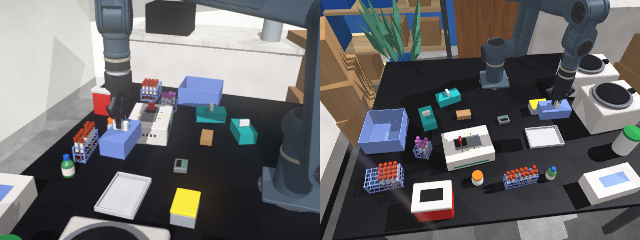

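The cover is over the tray within about 1.5 mm according to both cameras. Lowering, the last part slowly.

Emit:
move_arm --commands '[[[0,0,0],[0.1,0.1,0.6],-1],[[0,0,0],[0.1,0.1,2],-1],[[0,0,0],[0.1,0.1,4],-1],[[0,0,0],[0.1,0.1,6.5],-1],[[0,0,0],[0.1,0.1,9],-1],[[0,0,0],[0.1,0.1,11.5],-1],[[0,0,0],[0.1,0.1,14],-1],[[0,0,0],[0.1,0.1,16],-1],[[0,0,0],[0.1,0.1,17.3],-1],[[0,0,0],[0.1,0.1,18.1],-1],[[0,0,0],[0.1,0.1,18.6],-1],[[0,0,0],[0.1,0.1,18.8],-1],[[0,0,0],[0.1,0.1,19],-1],[[0,0,0],[0.1,0.1,19.1],-1],[[0,0,0],[0.1,0.1,19.2],-1],[[0,0,0],[0.1,0.1,19.3],-1],[[0,0,0],[0.1,0.1,19.3],-1]]'

```text
t: 10.62
position: [541.1, 205.9, 140.8]
ee_rot: [-3.142, -0.0, -3.139]
ft_force: [-0.9, 0.1, -0.6]
grip_width: 12.8
```

```bash
python3 - <<'E'
from m import *
go([542.6,204.7,137],180.1)
E
```

```text
t 10.62 pos [541.1 205.9 140.8] rot [-1.8000e+02 -1.0000e-02 -1.7985e+02] w 12.8 F [-0.9  0.1 -0.6]
turn deg [-0.   -0.01  0.05] shift cm [-0.146 -0.123  0.383]
```

Emit:
move_arm --commands '[[[0,0,0],[0,0,0.1],-1],[[0,0,0],[0,0,0.2],-1],[[0,0,0],[0,0,0.25],-1],[[0,0,0],[0,0,0.3],-1],[[0,0,0],[0,0,0.3],-1]]'

```text
t: 11.25
position: [541.2, 205.9, 137.9]
ee_rot: [-3.142, -0.0, -3.139]
ft_force: [-0.9, -0.9, -0.6]
grip_width: 12.6
```

Emit:
move_arm --commands '[[[0,0,0],[0,0,0.05],-1],[[0,0,0],[0,0,0.05],-1]]'

```text
t: 11.5
position: [541.2, 205.9, 137.4]
ee_rot: [-3.142, -0.0, -3.139]
ft_force: [0.7, -0.5, -0.8]
grip_width: 12.9
```

Emit:
move_arm --commands '[[[0,0,0],[0,0,0.05],-1],[[0,0,0],[0,0,0.05],-1]]'

```text
t: 11.75
position: [541.3, 206.0, 137.2]
ee_rot: [3.142, 0.0, -3.139]
ft_force: [-0.1, 0.2, 0.3]
grip_width: 12.8
```

Emit:
move_arm --commands '[[[0,0,0],[0,0,0.05],-1],[[0,0,0],[0,0,0.05],-1]]'

```text
t: 12.0
position: [541.3, 206.0, 137.2]
ee_rot: [3.142, 0.001, -3.139]
ft_force: [-1.9, -2.3, 3.7]
grip_width: 12.7
```

Emit:
move_arm --commands '[[[0,0,0],[0,0,0.05],-1],[[0,0,0],[0,0,0.05],-1]]'

```text
t: 12.25
position: [541.2, 206.0, 137.1]
ee_rot: [3.141, 0.001, -3.139]
ft_force: [-1.8, -1.7, 6.1]
grip_width: 12.8
```

Contact: the force has gone from about −1 to +6 N and z has stopped at 137.1, against 137 expected. Releasing.

Emit:
move_arm --commands '[[[0,0,0],[0,0,-0.03],-0.7],[[0,0,0],[0,0,-0.03],-0.4],[[0,0,0],[0,0,-0.03],0],[[0,0,0],[0,0,-0.03],0.1],[[0,0,0],[0,0,-0.6],0.1],[[0,0,0],[0,0,-2],0.1],[[0,0,0],[0,0,-4.5],0.1],[[0,0,0],[0,0,-7.5],0.1],[[0,0,0],[0,0,-11],0.1],[[0,0,0],[0,0,-14.5],0.1],[[0,0,0],[0,0,-18],0.1],[[0,0,0],[0,0,-19.5],0.1],[[0,0,0],[0,0,-20],0.1],[[0,0,0],[0,0,-20],0.1]]'

```text
t: 14.0
position: [541.1, 205.9, 335.0]
ee_rot: [-3.141, -0.001, -3.139]
ft_force: [0.0, 0.8, -0.6]
grip_width: 47.0
```

```bash
python3 - <<'E'
from m import *
a=snap("wrist","wrist5"); b=snap("scene","scene5"); a2=snap("side","side5")
cv2.imwrite('pics/m5.png',np.hstack([a['img'][::1,::1][:, 120:520],cv2.resize(b['img'][180:330,360:510],(400,480))])[:,:,::-1])
for n,d in (('wrist',a),('scene',b)):
  P=cloud(d); hsv=cv2.cvtColor(d['img'],cv2.COLOR_RGB2HSV);Z=P[...,2]
  near=(np.hypot(P[...,0]-542,P[...,1]-205)<130)
  rect(P,near&(hsv[...,0]>105)&(hsv[...,0]<128)&(hsv[...,1]>60)&(Z>50)&(Z<66),n+' top')
  rect(P,near&(Z>12)&(Z<22),n+' tray rim')
d=b;P=cloud(d);hsv=cv2.cvtColor(d['img'],cv2.COLOR_RGB2HSV);Z=P[...,2]
red=((hsv[...,0]<8)|(hsv[...,0]>172))&(hsv[...,1]>120)&(np.hypot(P[...,0]-595,P[...,1]+224)<90)
rect(P,red&(Z>110),'tab scene'); rect(P,red&(Z>131),'tab top')
d=a2;P=cloud(d);hsv=cv2.cvtColor(d['img'],cv2.COLOR_RGB2HSV);Z=P[...,2]
red=((hsv[...,0]<8)|(hsv[...,0]>172))&(hsv[...,1]>120)&(np.hypot(P[...,0]-595,P[...,1]+224)<90)
rect(P,red&(Z>110),'tab side'); rect(P,red&(Z>131),'tab top')
go([585,-245,300],188.7)
E
```

```text
wrist top 1915 ctr [535.8 205. ] size [ 64.9 139.7] ang 0.14 z [53.5 57.  58.2]
wrist tray rim 3820 ctr [541.8 204.5] size [130.4 190.4] ang 0.68 z [13.2 16.5 18.1]
scene top 1088 ctr [544.1 205.2] size [143.4  80.9] ang 89.72 z [52.9 56.8 59.8]
scene tray rim 433 ctr [545.2 205.6] size [132.7 191. ] ang 0.6 z [12.4 16.1 20.6]
tab scene 69 ctr [ 601.7 -257.6] size [34.4 11.7] ang 10.94 z [112.9 132.1 136.2]
tab top 37 ctr [ 604.4 -257. ] size [28.9 11.7] ang 10.94 z [132.  134.7 137.3]
tab side 137 ctr [ 595.8 -251.2] size [27.1 15. ] ang 17.76 z [111.1 123.8 135.7]
tab top 32 ctr [ 595.8 -251.2] size [26.8 15. ] ang 17.76 z [131.7 134.2 137.2]
t 14.15 pos [540.7 205.8 334.1] rot [-179.96   -0.18 -179.86] w 47.1 F [-0.3  0.2  0.8]
turn deg [-0.03 -0.18 -8.56] shift cm [ -4.325 -45.088   3.428]
```

View pics/m5.png

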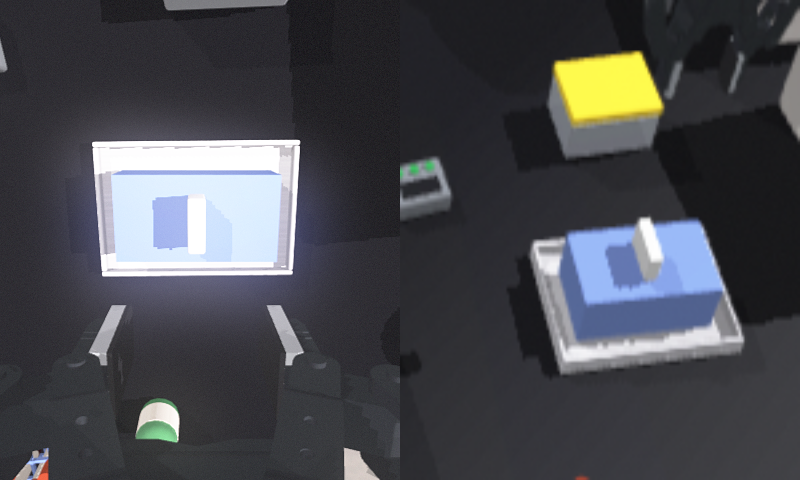

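The cover is in the tray, flat and right way up (top at 57–58, released). The tab measures about (602,-257) in the scene view, against (600,-257) expected from the viewer geometry. I'll go above it.

```bash
python3 - <<'E'
from m import *
go([599,-257,300],188.7)
E
```

```text
t 14.15 pos [540.7 205.8 334.1] rot [-179.96   -0.18 -179.86] w 47.1 F [-0.3  0.2  0.8]
turn deg [-0.03 -0.18 -8.56] shift cm [ -5.722 -46.292   3.425]
```

Emit:
move_arm --commands '[[[0,0,-0.3],[-0.2,-1,0],0.1],[[0,0,-0.8],[-0.5,-3.5,0],0.1],[[0,0,-1.4],[-0.9,-7,0],0.1],[[0,0,-2.2],[-1.4,-11,0],0.1],[[0,0,-3],[-1.9,-15.5,0],0.1],[[0,0,-3.8],[-2.5,-20,0],0.1],[[0,0,-4.6],[-3,-24.5,0],0.1],[[0,0,-5.4],[-3.6,-29,0],0.1],[[0,0,-6.2],[-4.1,-33.5,0],0.1],[[0,0,-7],[-4.7,-38,0],0.1],[[0,0,-7.8],[-5.2,-42,0.6],0.1],[[0,0,-8.3],[-5.5,-44.8,1.8],0.1],[[0,0,-8.6],[-5.7,-46,2.9],0.1],[[0,0,-8.6],[-5.7,-46.3,3.4],0.1],[[0,0,-8.6],[-5.7,-46.3,3.4],0.1],[[0,0,-8.6],[-5.7,-46.3,3.4],0.1]]'

```text
t: 16.15
position: [599.6, -255.8, 302.8]
ee_rot: [-3.141, 0.001, -2.988]
ft_force: [0.2, -0.4, 0.5]
grip_width: 47.2
```

```bash
python3 - <<'E'
from m import *
d=snap("wrist","wrist6")
P=cloud(d);hsv=cv2.cvtColor(d['img'],cv2.COLOR_RGB2HSV);Z=P[...,2]
red=((hsv[...,0]<8)|(hsv[...,0]>172))&(hsv[...,1]>120)&(np.hypot(P[...,0]-595,P[...,1]+224)<90)
rect(P,red&(Z>105),'tab');rect(P,(Z>131)&(Z<140)&(np.hypot(P[...,0]-600,P[...,1]+257)<30),'tab top')
rect(P,(abs(Z-90)<3)&(np.hypot(P[...,0]-594,P[...,1]+223)<170),'deck')
rect(P,(abs(Z-97.5)<2.5)&(np.hypot(P[...,0]-594,P[...,1]+223)<85),'track')
yel=(hsv[...,0]>20)&(hsv[...,0]<32)&(hsv[...,1]>150)&(np.hypot(P[...,0]-594,P[...,1]+223)<120)
v,u=np.where(yel);print(u.min(),u.max(),v.min(),v.max(),P[yel].mean(0))
go([600,-257,180],188.7)
E
```

```text
tab 912 ctr [ 600.3 -272.8] size [31.2 80.2] ang 5.92 z [112.6 134.4 288.4]
tab top 967 ctr [ 599.9 -258.4] size [30.5 11.6] ang 9.03 z [133.2 134.5 135.8]
deck 61279 ctr [ 594.7 -225.7] size [178.6 238.4] ang 8.68 z [87.8 88.9 90.1]
track 12494 ctr [ 595.  -225.4] size [ 64.3 130.4] ang 8.65 z [95.8 97.  99.6]
357 361 151 282 [ 586.3710744  -228.97410637   94.04754379]
t 16.2 pos [ 599.6 -255.9  302.9] rot [-1.7997e+02  7.0000e-02 -1.7118e+02] w 47.3 F [ 0.4  0.1 -0.3]
turn deg [-0.03  0.07  0.12] shift cm [-6.0000e-03 -1.0700e-01  1.2292e+01]
```

View pics/wrist6.png

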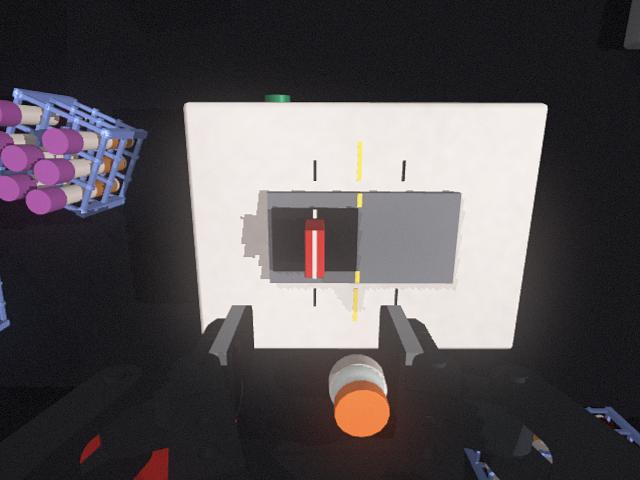

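The red tab's white line is at (314,250) and the yellow line at (359,200), with the shutter shut against the left tick. The tab top measures (600,-258.2) at z 134.5 and 30.5x11.6, as expected. Descending to TCP z 180, fingertips about 5 mm above the plate.

Emit:
move_arm --commands '[[[0,0,0.1],[0,-0.18,1],0.1],[[0,0,0.1],[0,-0.18,3],0.1],[[0,0,0.1],[0,-0.18,5.5],0.1],[[0,0,0.1],[0,-0.18,8],0.1],[[0,0,0.1],[0,-0.18,10],0.1],[[0,0,0.1],[0,-0.18,11.4],0.1],[[0,0,0.1],[0,-0.18,12.1],0.1],[[0,0,0.1],[0,-0.18,12.3],0.1],[[0,0,0.1],[0,-0.18,12.3],0.1]]'

```text
t: 17.32
position: [600.0, -258.9, 179.7]
ee_rot: [-3.141, 0.001, -2.991]
ft_force: [0.1, -0.5, 1.5]
grip_width: 47.0
```

```bash
python3 - <<'E'
from m import *
d=snap("wrist","wrist7")
go([600,-257.8,180],188.7)
E
```

```text
t 17.38 pos [ 600.1 -259.   179.9] rot [-1.7994e+02  8.0000e-02 -1.7136e+02] w 46.9 F [-0.   0.  -0.2]
turn deg [-0.06  0.08 -0.06] shift cm [-0.011  0.116 -0.007]
```

View pics/wrist7.png

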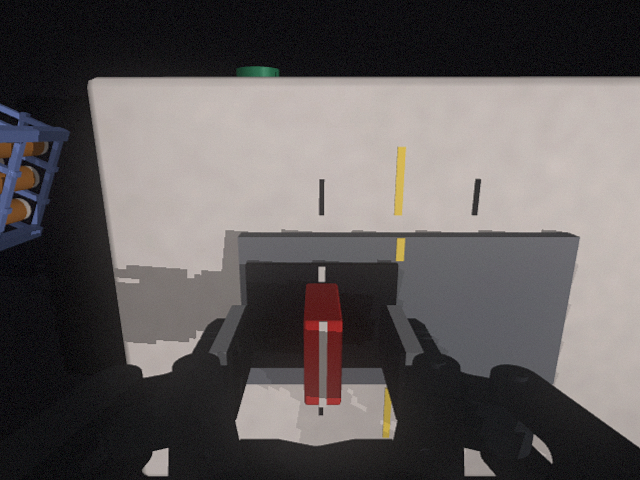

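The tab (columns 304–341) sits slightly right of centre between the fingers (240 to 388). I'll nudge +1 mm in y and close.

Emit:
move_arm --commands '[[[0,0,0],[0,0.1,0],0.1],[[0,0,0],[0,0.1,0],-0.2],[[0,0,0],[0,0.1,0],-0.4],[[0,0,0],[0,0.1,0],-0.6],[[0,0,0],[0,0.1,0],-1],[[0,0,0],[0,0.1,0],-1],[[0,0,0],[0,0.1,0],-1]]'

```text
t: 18.25
position: [599.4, -257.1, 179.1]
ee_rot: [3.14, 0.0, -2.99]
ft_force: [-1.3, 3.5, 3.0]
grip_width: 10.8
```

```bash
python3 - <<'E'
from m import *
d=snap("wrist","wrist8")
s=arm.observe()['position']; y=np.array([-np.sin(np.radians(8.7)),np.cos(np.radians(8.7)),0]); 
go(s+30*y,188.7)
E
```

```text
t 18.3 pos [ 599.4 -257.1  179.1] rot [ 179.94   -0.   -171.33] w 11.2 F [-1.1  3.   3.1]
turn deg [ 0.06 -0.   -0.03] shift cm [2.e-03 3.e+00 3.e-03]
```

View pics/wrist8.png

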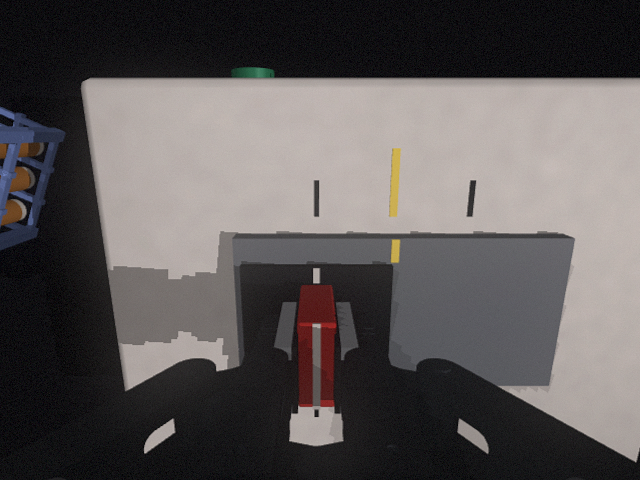

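The tab is gripped (11 mm). Slide slowly +y by about 29 mm, then check against the yellow line.

Emit:
move_arm --commands '[[[0,0,0],[0,0.1,0],-1],[[0,0,0],[0,0.3,0],-1],[[0,0,0],[0,0.6,0],-1],[[0,0,0],[0,0.9,0],-1],[[0,0,0],[0,1.2,0],-1],[[0,0,0],[0,1.5,0],-1],[[0,0,0],[0,1.8,0],-1],[[0,0,0],[0,2.1,0],-1],[[0,0,0],[0,2.4,0],-1],[[0,0,0],[0,2.65,0],-1],[[0,0,0],[0,2.8,0],-1],[[0,0,0],[0,2.9,0],-1],[[0,0,0],[0,2.9,0],-1],[[0,0,0],[0,2.9,0],-1]]'

```text
t: 20.05
position: [595.4, -231.1, 179.1]
ee_rot: [-3.137, 0.0, -2.992]
ft_force: [0.2, -7.2, -0.6]
grip_width: 10.9
```

```bash
python3 - <<'E'
from m import *
d=snap("wrist","wrist9")
s=arm.observe()['position']; y=np.array([-np.sin(np.radians(8.7)),np.cos(np.radians(8.7)),0]); print('travel from grip',(s-[599.4,-257.1,179.1])@y)
go(s,188.7)
cv2.imwrite('pics/w9c.png',cv2.resize(d['img'][130:430,220:460],None,fx=2.5,fy=2,interpolation=cv2.INTER_CUBIC)[:,:,::-1])
E
```

```text
travel from grip 26.302045563751932
t 20.1 pos [ 595.4 -231.1  179.1] rot [-1.7973e+02  1.0000e-02 -1.7143e+02] w 11.0 F [ 0.6 -6.6 -0.1]
turn deg [-0.27  0.01 -0.13] shift cm [0. 0. 0.]
```

View pics/w9c.png

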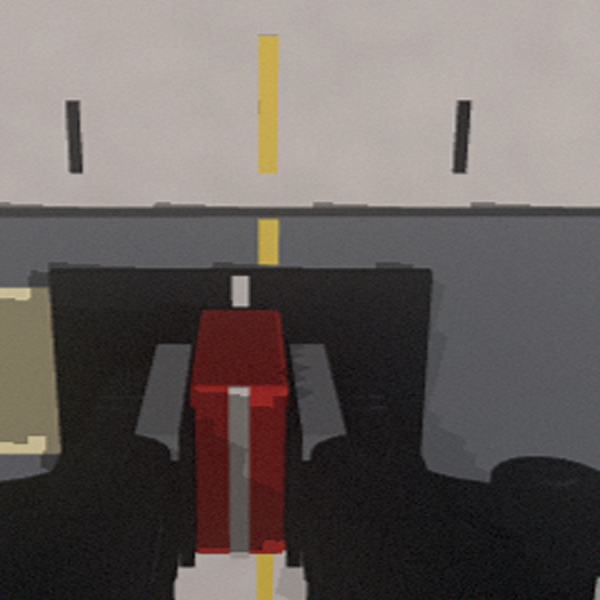

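The white line (crop column 240) is still about 4 mm short of the yellow line (268, with ticks 387 columns = 60 mm apart). That agrees with the measured travel of 26.3 mm. Moving +4.2 mm.

Emit:
move_arm --commands '[[[0,0,0],[0,0.1,0],-1],[[0,0,0],[0,0.25,0],-1],[[0,0,0],[0,0.37,0],-1],[[0,0,0],[0,0.42,0],-1],[[0,0,0],[0,0.42,0],-1],[[0,0,0],[0,0.42,0],-1]]'

```text
t: 20.85
position: [594.8, -227.2, 179.1]
ee_rot: [-3.136, 0.0, -2.992]
ft_force: [0.8, -6.8, -0.4]
grip_width: 10.8
```

```bash
cat > chk.py <<'E'
from m import *
import sys
t=sys.argv[1]
d=snap("wrist","w"+t)
s=arm.observe()['position']; y=np.array([-np.sin(np.radians(8.7)),np.cos(np.radians(8.7)),0]); print('travel from grip',(s-[599.4,-257.1,179.1])@y)
go(s,188.7)
I=d['img'];hsv=cv2.cvtColor(I,cv2.COLOR_RGB2HSV);P=cloud(d)
yel=(hsv[...,0]>18)&(hsv[...,0]<34)&(hsv[...,1]>120); yel[:130]=0; yel[:,:250]=0;yel[:,400:]=0
for r in range(190,300,5):
    u=np.where(yel[r])[0]; w=np.where((I[r,290:350].min(-1)>100))[0]+290
    print(r,'yel',u.mean() if len(u) else None,'white',(w.mean(),len(w)) if len(w) else None)
cv2.imwrite(f'pics/w{t}c.png',cv2.resize(I[130:430,220:460],None,fx=2.5,fy=2,interpolation=cv2.INTER_CUBIC)[:,:,::-1])
E
python3 chk.py 10
```

```text
travel from grip 30.218043870895134
t 20.9 pos [ 594.8 -227.2  179.1] rot [-1.7969e+02  2.0000e-02 -1.7144e+02] w 10.7 F [ 1.4 -8.2 -0. ]
turn deg [-0.31  0.01 -0.14] shift cm [0. 0. 0.]
190 yel 317.0 white (np.float64(319.8301886792453), 53)
195 yel 317.0 white (np.float64(319.8301886792453), 53)
200 yel 317.0 white (np.float64(319.8301886792453), 53)
205 yel 317.0 white (np.float64(319.8301886792453), 53)
210 yel 317.0 white (np.float64(319.8301886792453), 53)
215 yel 317.0 white (np.float64(319.8301886792453), 53)
220 yel None white (np.float64(319.5), 60)
225 yel None white (np.float64(319.5), 60)
230 yel None white (np.float64(319.5), 60)
235 yel None white None
240 yel 316.5 white (np.float64(336.0), 1)
245 yel 316.5 white None
250 yel 316.5 white None
255 yel 316.5 white None
260 yel 316.5 white None
265 yel None white None
270 yel None white (np.float64(316.0), 7)
275 yel None white (np.float64(316.0), 7)
280 yel None white (np.float64(316.0), 7)
285 yel None white None
290 yel None white None
295 yel None white None
```

View pics/w10c.png

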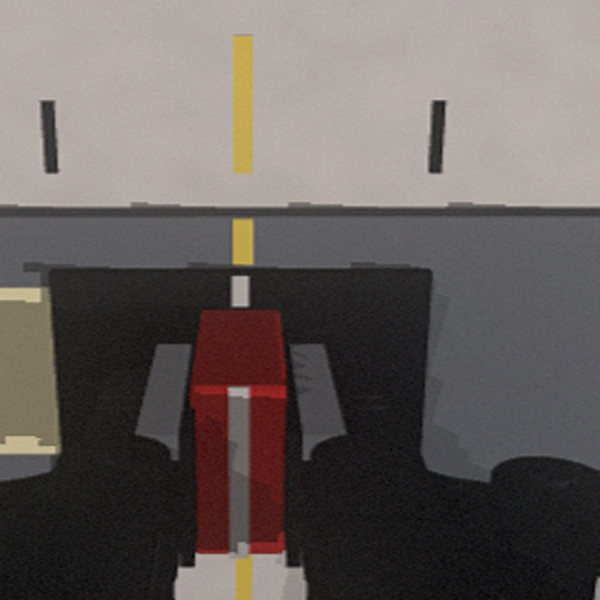

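The white line (316.0) and yellow line (about 316.5) agree to within about 0.2 mm, near the image centre where parallax is negligible. Travel reads 30.2 mm and the force about 8 N, as expected for half travel. I'll hold briefly and check that it is still, and that the cover and the rest are in place.

Emit:
move_arm --commands '[[[0,0,0],[0,0,0],-1],[[0,0,0],[0,0,0],-1],[[0,0,0],[0,0,0],-1],[[0,0,0],[0,0,0],-1],[[0,0,0],[0,0,0],-1],[[0,0,0],[0,0,0],-1],[[0,0,0],[0,0,0],-1],[[0,0,0],[0,0,0],-1]]'

```text
t: 21.9
position: [594.8, -227.2, 179.1]
ee_rot: [-3.136, 0.0, -2.992]
ft_force: [0.9, -8.1, -0.7]
grip_width: 11.1
```

```bash
python3 chk.py 11 | grep -E "travel|turn|pos|^(260|275)"; python3 -c "
from h import *
snap('scene','scene11')"
```

```text
travel from grip 30.207779911431512
t 21.95 pos [ 594.8 -227.2  179.1] rot [-1.7969e+02  2.0000e-02 -1.7144e+02] w 11.1 F [ 0.7 -8.3 -0.1]
turn deg [-0.31  0.01 -0.14] shift cm [0. 0. 0.]
260 yel 316.5 white None
275 yel None white (np.float64(316.0), 7)
```

View pics/scene11.png

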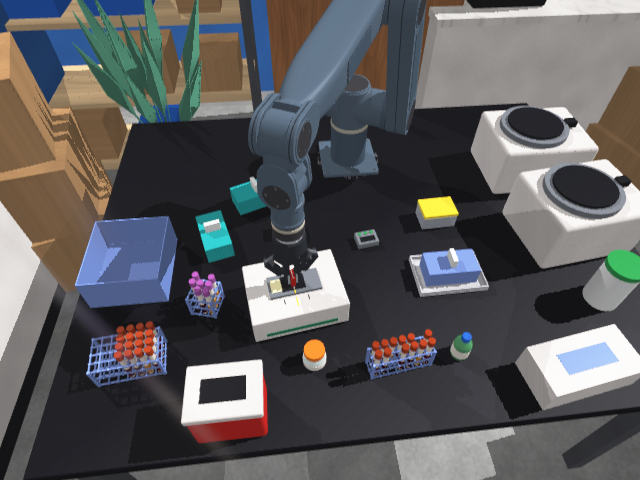

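The scene view shows the cover in the tray at (450,268) and the tab held at (293,275). The other items I can see look unmoved; the arm hides part of one turquoise tub and the slide box.

```bash
python3 -c "
from workcell import arm
print(arm.finish_job())"
```

```text
the job is handed in; nothing more can be done
None
```

I lifted the blue cover straight up off the viewer, set it down in the aluminium tray and let go. I then slid the shutter to half travel, and the gripper was still holding the tab when I handed the job in at about 22 s of the 51 s allowed.

- **Cover:** it is flat and upright on the tray floor. The top measures 57–58 mm, where 58 mm is expected, and contact while lowering was about 6 N.
- **Shutter:** over the last second it held still at a measured travel of 30.2 mm, with about 8 N of spring force. The white and yellow lines are within about 0.2 mm of each other in the wrist camera.
- **Other objects:** none look moved in the last scene picture. In that picture the arm hid the slide box and part of one turquoise tub, so I couldn't check those two there.
- **Camera disagreement:** the scene and side cameras differed by about 6 mm in x. I used the wrist camera for both grasps and corrected the tray position for that bias. The wrist camera also read heights about 1 mm low.

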